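# Lay out a specimen set around the cold brick on the receiving tray

### The arm

A 7-joint arm with a two-finger parallel gripper is mounted at the origin on the work surface. World frame = base frame: x ahead of the robot, y to its left, z up, the work surface at z = 0. Lengths are in m, angles in rad, forces in N, time in s.
With the tool pointing down it reaches from about 0.4 to 0.85 m from the base axis. Payload 6.9 kg.
Tool frame: the origin (TCP) lies midway between the tips of the shut fingers; the grasp point (between the pads) lies behind it (ctrl.pinch_z is the z of the grasp point in the tool frame, in m); z points along the fingers, y is the direction in which the jaws open and shut (so a half turn about z gives the same grasp; the last joint's range is limited). The gripper opens to 85 mm and grips with 20 to 120 N. Pads are 22 mm wide; open, the fingers measure 114 mm over their backs; the gripper's body (76 mm by 85 mm) begins 54 mm behind the grasp point. The pads swing forward as they close: fully open they stand 13 mm farther back than shut.
Start: joints at [1.385, 0.507, -0.238, 1.5, 0.126, 1.149, -0.155], TCP at [0.179, -0.599, 0.231] pointing down, gripper open.
Joint ranges: [-3.08, 3.08], [-0.24, 2.05], [-1.43, 1.35], [0, 2.5], [-1.52, 4.66], [0.17, 1.96], [-2.89, 2.89]. Speed limits (rad/s): [2.39, 2.39, 3.14, 3.14, 3.14, 3.14, 3.14].

### API

Orientations are given as a unit quaternion [w, x, y, z].
In Python, from station import ctrl, get_state, vision, ticket, models gives the robot as it stands. Calls block until the motion is done:
- ctrl.movep(position, orientation): joint-space move of the TCP to a pose.
- ctrl.movel(position, frame=None, max_speed=0.15): straight line of the TCP; frame=None keeps the orientation; max_speed is the mean speed in m/s.
- ctrl.set_joints(angles): joint-space move.
- ctrl.ungrasp() and ctrl.close_gripper(force=None): open the fingers fully, or close them until they stop; force is the grip in N (None keeps the last).
- ctrl.pause(seconds).
- ctrl.ik(position, orientation): joint angles nearest the present ones, or None.
- get_state(): the state.
- vision.grab_frame(name): name is "scene" or "top" or "wrist"; returns (picture, depth): 400x640x3 uint8, blue, green, red; 400x640 float32, m along the optical axis (not along the pixel's ray), 0 where there is no reading.
- vision.camera_info(name): a dict with "mtx" (3x3 intrinsics, pixels), "R" (3x3) and "t" (3): a world point X has camera coordinates R X + t; the wrist camera has in their place "hand_eye" (4x4, takes a point from camera to tool coordinates, whose origin is the TCP and whose axes are the flange's). Camera axes: x right, y down, z forward; pixel columns grow to the right and rows downward; lengths in m; the calibration is good to about 2 mm. The wrist camera is an equidistant fisheye: a pixel r from the principal point sees the ray r / f radians off the axis. A picture is of the moment at which its call begins: read the wrist's pose just before it. camera_info takes no time and is no camera call.
A pose or a line that the arm cannot do raises ctrl.Unreachable and nothing moves.
- ticket.close_job(): hands the job in, once; it reports no verdict.
Trained networks look in the newest picture that a camera, given by its name, has taken for a name from the list of things; names that differ only in an ending like _2 or _b are one class to them, and where a whole thing is asked for, a point or a joint stands for the part that bears it (a point fixed in the world has none). Each returns a list of dicts, best first, with "p" (0 to 1); they miss things now and then, are a little off and sometimes report something else, mostly with a low value. They report only what shows in the picture. A call takes as long as a camera call. They do not tell look-alikes from the thing itself.
- models.recognise(camera, target): "point" ([column, row] in pixels, amid what is visible of it).
- models.masks_of(camera, target): "mask" (400x640 bool, what is visible of it) and "point" ([column, row] in pixels, amid what is visible of it).
The state is a dict: "time": time; "qpos": joint angles; "qd": joint speeds; "tau": joint torques, N m; "tcp_pos": TCP position; "eef_rot": TCP orientation; "contact_force": force on the tool from outside, world axes, zero at the start; "wrist_torque": the same for the moment, N m; "width": finger opening in m.
Only numpy, scipy, OpenCV 4.12 (cv2) and the standard library are available. Lean on these libraries where they do the work, as an engineer would, in place of code of your own. Each camera call takes 0.05 s, during which the arm holds its last target.

### The job

Lay out the set on the steel tray: the cold brick flat in the middle, lengthwise along the tray, the slide box centred on top of it lengthwise, and the vial behind the brick's middle (on the side away from the robot), midway to the far wall. Stand the squat jar at the tray end nearer the digital thermometer and the brown bottle at the other end, each on the tray's long centre line midway between brick and end wall. Keep jar, bottle and vial upright throughout and leave the marker, tape roll and stray cup where they are.

Things in the scene. Friction and masses are not known exactly. Their poses are not given: they have to be found in the camera images.
- tray: shallow open steel tray fixed on the bench, outside 170 (its x) x 300 (its y, long) x 16 mm high; walls and floor 4 mm thick (inside 162 x 292 mm, floor 4 mm above the bench). Origin: centre of its underside. x points away from the robot (turned at most 0.25 rad), y to the robot's left; far wall = long wall at +x.
- cold_brick: rigid white plastic cooling brick with a thin grey seam round its sides and a small grey dot near one end of its top, lying flat; 55 mm (its x) by 110 mm (its y, long) by 25 mm high, 0.2 kg. Origin: centre of its underside.
- slide_box: small closed wooden box for microscope slides, pale wood with a dark seam, lying flat; 32 mm (its x) by 80 mm (its y, long) by 25 mm high, 0.07 kg. Origin: centre of its underside.
- jar: squat round closed specimen jar, white with a grey lid; 55 mm diameter up to 36 mm, lid 58 mm diameter from 36 to 48 mm high; 0.09 kg. Origin: centre of its underside, z up along its axis.
- bottle: brown glass bottle with a paper label and a black cap, standing; 40 mm diameter up to 70 mm, then a shoulder and a 28 mm cap to 95 mm high; 0.14 kg. Origin: centre of its underside, z up along its axis.
- vial: small clear glass vial with a white cap, standing; 27 mm diameter up to 42 mm, cap 28 mm diameter up to 55 mm; 0.04 kg. Origin: centre of its underside, z up along its axis.
- thermometer: flat white digital thermometer with a black display and two grey buttons, 50 x 85 x 22 mm, fixed on the bench beyond the tray, nearer either its left or its right end. Origin: centre of its underside. Only a landmark.
- tape_roll: brown roll of tape lying flat beyond the tray, ring 96 mm outside diameter, 24 mm high, loose. Origin: centre of its underside. Leave it alone.
- stray_cup: clear tapered specimen cup with a wide white lid, like those crowded at the back left of the bench but standing apart among the set's things; 44 mm diameter at the foot, lid 64 mm, 62 mm high, loose. Origin: centre of its underside. Leave it alone.
- marker: black square-bodied marker pen with a grey cap lying beyond the tray, 125 mm long (its y), 12 mm thick, loose. Origin: centre of its underside. Leave it alone.
Mind the look-alikes: they are no part of the job. Leave any blue or purple look-alike of the cold_brick alone. There is more than one size of the bottle; the one meant has the size given above.

How it is judged:
By the outcome, as a careful person would: the job done as asked, in the order asked, and still so for the second after the job is handed in, with the robot touching nothing.
It also fails if it takes over 118 s, if anything falls off the work surface, if the arm or the gripper's body presses on something with over 40 N, if the wrist force passes 120 N, or if a joint passes its speed limit or range.

## Working session

There is one attempt and no reset: what is moved stays moved. The work goes in short steps, each a Python script; the robot and the scene stay as the last script left them, time stands still between calls to the robot, and variables do not carry over. Pictures are saved under pics/ and viewed, and the job is handed in when it is done.

```bash
ls; mkdir -p pics
python3 - <<'E'
from station import ctrl,get_state,vision
import cv2,numpy as np
s=get_state();print({k:np.round(v,3).tolist() for k,v in s.items()},ctrl.pinch_z)
for n in ["scene","top","wrist"]:
    im,d=vision.grab_frame(n);cv2.imwrite(f"pics/{n}0.png",im);np.save(f"pics/{n}0.npy",d)
    c=vision.camera_info(n);print(n,{k:np.round(v,4).tolist() for k,v in c.items()})
E
```

```text
pics
{'time': 0.0, 'qpos': [1.386, 0.508, -0.237, 1.501, 0.126, 1.149, -0.155], 'qd': [-0.001, -0.001, 0.0, 0.001, -0.002, -0.0, -0.0], 'tau': [-0.0, -62.059, -2.187, -24.965, 0.013, 0.012, 0.0], 'tcp_pos': [0.179, -0.598, 0.23], 'eef_rot': [-0.001, 0.989, 0.145, -0.0], 'contact_force': [-0.571, 0.393, 0.793], 'wrist_torque': [0.019, -0.007, -0.032], 'width': 0.085} -0.0187
scene {'mtx': [[428.0922, 0.0, 318.125], [0.0, 428.0922, 198.1252], [0.0, 0.0, 1.0]], 'R': [[0.618, 0.7861, 0.0135], [0.4276, -0.3216, -0.8449], [-0.6598, 0.5279, -0.5348]], 't': [-0.3946, -0.1744, 1.6695]}
top {'mtx': [[489.2003, 0.0, 316.0176], [0.0, 489.2003, 190.9321], [0.0, 0.0, 1.0]], 'R': [[0.0239, -0.9997, 0.0001], [-0.9826, -0.0235, -0.1845], [0.1845, 0.0043, -0.9828]], 't': [0.061, 0.5499, 1.3903]}
wrist {'mtx': [[309.7069, 0.0, 322.1688], [0.0, 309.7069, 201.366], [0.0, 0.0, 1.0]], 'hand_eye': [[-0.0011, -0.9505, -0.3106, 0.0791], [1.0, -0.0015, 0.001, 0.0001], [-0.0014, -0.3106, 0.9505, -0.1417], [0.0, 0.0, 0.0, 1.0]]}
```

View pics/top0.png

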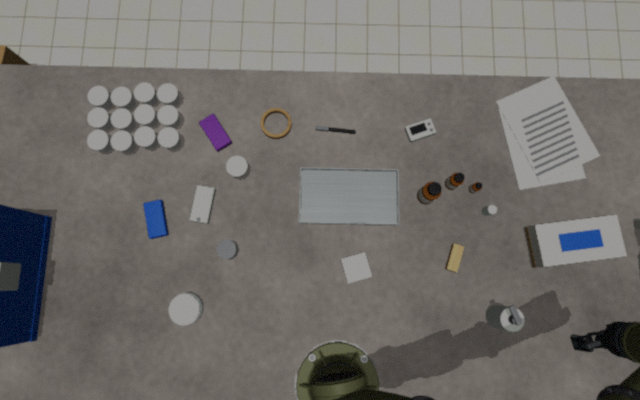

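View pics/scene0.png

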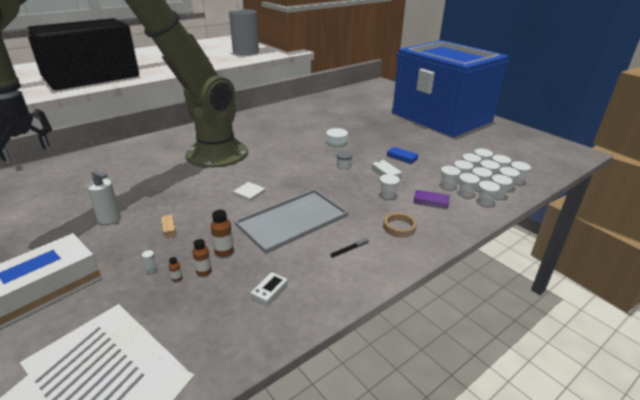

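The top view shows the tray at about (349,196). The thermometer at (420,130) is to the right, so the jar goes to the right (-y) end. Next I'll measure everything from the depth data.

```bash
cat > h.py <<'E'
from station import ctrl,get_state,vision,ticket,models
import cv2,numpy as np
def backproj(cam,us,vs,d,tcp=None):
    c=vision.camera_info(cam);K=c["mtx"];u=np.asarray(us,float);v=np.asarray(vs,float);d=np.asarray(d,float)
    x=(u-K[0][2])/K[0][0];y=(v-K[1][2])/K[1][1]
    if cam=="wrist":
        r=np.hypot(x,y)+1e-12; k=np.tan(r)/r
        P=np.stack([x*k*d,y*k*d,d],-1)
        H=np.array(c["hand_eye"]);P=P@H[:3,:3].T+H[:3,3]
        p,q=tcp;return P@R(q).T+p
    P=np.stack([x*d,y*d,d],-1);return (P-np.array(c["t"]))@np.array(c["R"])
def R(q):
    from scipy.spatial.transform import Rotation as Ro
    return Ro.from_quat([q[1],q[2],q[3],q[0]]).as_matrix()
def proj(cam,X):
    c=vision.camera_info(cam);K=np.array(c["mtx"]);p=(np.asarray(X)@np.array(c["R"]).T+c["t"])@K.T
    return p[...,:2]/p[...,2:]
def quat(yaw):  # tool down; tool y (jaw axis) at world angle yaw - see below
    return None
E
python3 - <<'E'
from h import *
im=cv2.imread("pics/top0.png");d=np.load("pics/top0.npy")
v,u=np.mgrid[:400,:640];P=backproj("top",u,v,d);np.save("pics/P.npy",P)
for n,(a,b) in dict(tray=(349,196),wb=(202,204),blue=(155,219),purp=(215,132),jar=(227,249),whitejar=(185,309),cup=(237,166),b1=(431,190),b2=(456,179),b3=(476,186),vial=(491,209),box=(455,258),thermo=(420,130),pad=(356,268),marker=(336,130),tape=(276,110),disp=(512,319)).items():
    print(n,np.round(P[b,a],3), "maxz", np.round(np.nanpercentile(P[b-12:b+13,a-12:a+13,2],99),3))
for n in ["tray","cold_brick","slide_box","jar","bottle","vial"]:
    vision.grab_frame("top") if n=="tray" else None
    print(n,[(np.round(r["point"],0).tolist(),round(r["p"],2)) for r in models.recognise("top",n)])
a=cv2.resize(im[150:330,130:270],None,fx=4,fy=4,interpolation=cv2.INTER_CUBIC)[:600];b=cv2.resize(im[150:300,400:520],None,fx=4,fy=4,interpolation=cv2.INTER_CUBIC)
cv2.imwrite("pics/ca.png",a);cv2.imwrite("pics/cb.png",b)
s=cv2.imread("pics/scene0.png");cv2.imwrite("pics/cs.png",cv2.resize(s[190:300,120:300],None,fx=4,fy=4,interpolation=cv2.INTER_CUBIC))
E
```

```text
tray [ 0.545 -0.027 -0.001] maxz 0.011
wb [0.507 0.415 0.018] maxz 0.033
blue [0.457 0.549 0.029] maxz 1.123
purp [0.731 0.389 0.023] maxz 0.031
jar [0.372 0.327 0.048] maxz 0.054
whitejar [0.2   0.437 0.043] maxz 0.053
cup [0.615 0.308 0.066] maxz 0.068
b1 [ 0.545 -0.248  0.124] maxz 0.132
b2 [ 0.584 -0.326  0.097] maxz 0.099
b3 [ 0.573 -0.395  0.058] maxz 0.073
vial [ 0.507 -0.439  0.052] maxz 0.059
box [ 0.364 -0.338  0.021] maxz 0.032
thermo [ 0.755 -0.243  0.015] maxz 0.029
pad [ 0.328 -0.049  0.015] maxz 0.022
marker [0.75  0.017 0.011] maxz 0.017
tape [0.806 0.204 0.023] maxz 0.029
disp [ 0.201 -0.449  0.144] maxz 0.164
tray [([352.0, 195.0], 0.85)]
cold_brick [([156.0, 217.0], 0.78), ([207.0, 204.0], 0.72), ([214.0, 132.0], 0.69)]
slide_box [([335.0, 130.0], 0.69)]
jar [([230.0, 246.0], 0.7)]
bottle [([454.0, 183.0], 0.71), ([428.0, 192.0], 0.66), ([474.0, 187.0], 0.64)]
vial [([491.0, 206.0], 0.65)]
```

View pics/ca.png

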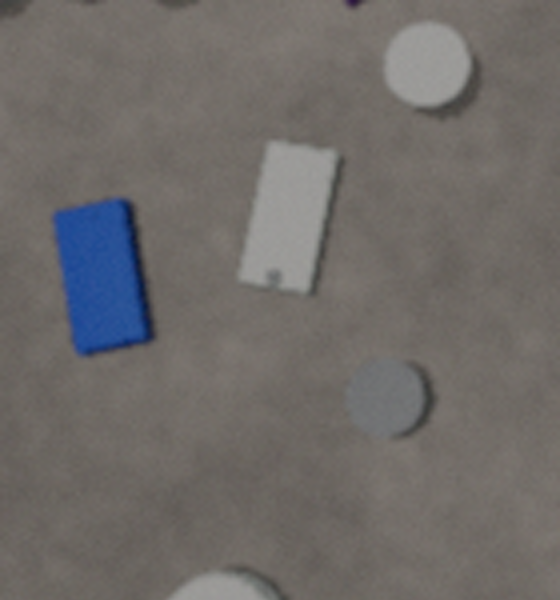

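View pics/cb.png

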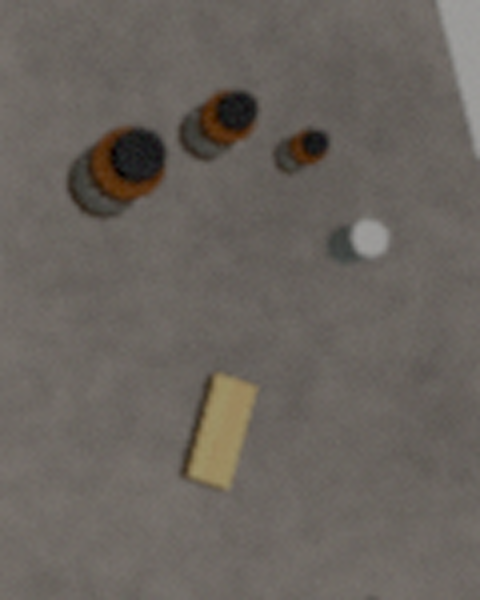

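View pics/cs.png

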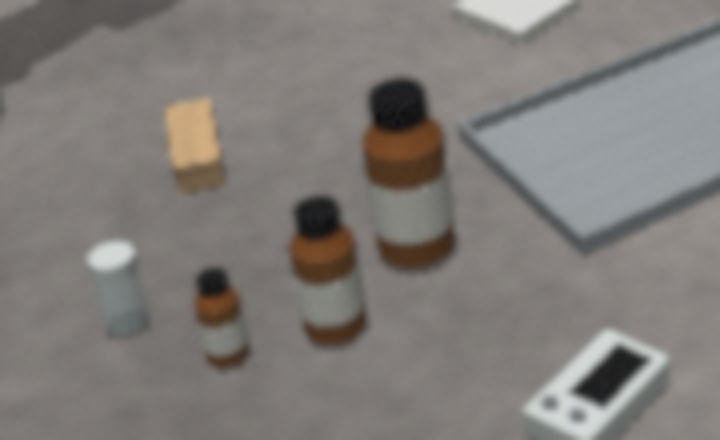

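Candidates:
- **Brick:** white (202,204), blue (155,219), purple (215,132). I choose the white one with the grey dot.
- **Bottle:** (431,190) is about 130 mm high, (456,179) about 97 mm, (476,186) about 65 mm. I choose the middle one, (456,179).
- **Jar:** grey lid (227,249), white tub (185,309), stray cup (237,166). I choose the grey-lidded one.
- **Box:** pale wood at (455,258). The network's answer at (335,130) is the marker, so I reject it.
- **Vial:** white cap at (491,209).

The crops agree with these choices.

```bash
cat >> h.py <<'E'
def q(th):  # tool down, tool x axis at world angle th; jaws (tool y) at th-90deg
    a=th/2;return [0.0,float(np.cos(a)),float(np.sin(a)),0.0]
def look(name):
    s=get_state();tcp=(np.array(s["tcp_pos"]),np.array(s["eef_rot"]))
    im,d=vision.grab_frame("wrist");cv2.imwrite(f"pics/{name}.png",im)
    v,u=np.mgrid[:400,:640];P=backproj("wrist",u,v,d,tcp);P[d<=0]=np.nan
    np.save(f"pics/{name}.npy",P);return im,d,P
E
python3 - <<'E'
from h import *
d2=np.pi/180
for n,p,ths in [("tray",(.545,-.027,.2),(0,90,-90,180)),("brick",(.507,.41,.15),(0,90,-90,180,-15,165)),("box",(.364,-.338,.15),(0,180,90,-90,-20,160)),("vial",(.5,-.44,.15),(0,90,-90,180)),("jar",(.365,.325,.15),(0,90,-90,180)),("bot",(.575,-.325,.2),(0,90,-90,180)),("trayR",(.545,-.14,.1),(90,-90)),("trayL",(.545,.08,.1),(90,-90))]:
    for t in ths:
        j=ctrl.ik(list(p),q(t*d2));print(n,t,None if j is None else np.round(j,2))
E
```

```text
tray 0 [ 0.36  0.44 -0.53  1.76  0.26  1.01 -1.83]
tray 90 [ 0.54  0.5  -0.82  1.75  0.42  1.07 -0.43]
tray -90 [-0.66  0.66  1.15  1.77 -0.65  1.16 -2.45]
tray 180 [ 0.65  0.57 -1.04  1.75  0.54  1.13  1.01]
brick 0 [-0.27  0.72 -0.81  1.53  0.56  1.14 -2.77]
brick 90 [-0.15  0.83 -1.12  1.53  0.77  1.28 -1.38]
brick -90 [-0.12  0.88 -1.23  1.53  0.84  1.34  1.71]
brick 180 [-0.12  0.88 -1.23  1.53  0.84  1.34  0.14]
brick -15 [-0.46  0.64 -0.45  1.53  0.31  1.04 -2.82]
brick 165 [-0.12  0.88 -1.23  1.53  0.84  1.34 -0.12]
box 0 [ 0.86  0.4  -0.23  1.95  0.12  0.8  -1.  ]
box 180 [ 1.34  0.54 -0.97  1.94  0.55  0.95  1.67]
box 90 [ 1.11  0.44 -0.59  1.94  0.32  0.85  0.35]
box -90 [ 0.58  0.4   0.17  1.95 -0.09  0.79 -2.34]
box -20 [ 0.8   0.4  -0.14  1.95  0.08  0.8  -1.3 ]
box 160 [ 1.29  0.51 -0.87  1.94  0.49  0.92  1.39]
vial 0 [ 0.79  0.63 -0.19  1.49  0.13  1.03 -1.  ]
vial 90 [ 0.99  0.68 -0.55  1.49  0.38  1.08  0.36]
vial -90 [ 0.56  0.64  0.21  1.5  -0.15  1.02 -2.33]
vial 180 [ 1.17  0.78 -0.93  1.49  0.65  1.21  1.71]
jar 0 [-0.18  0.5  -0.87  1.96  0.48  0.9  -2.88]
jar 90 [-0.01  0.64 -1.23  1.96  0.7   1.06 -1.55]
jar -90 [-0.01  0.64 -1.23  1.96  0.7   1.06  1.59]
jar 180 [-0.01  0.64 -1.23  1.96  0.7   1.06  0.02]
bot 0 [ 0.61  0.59 -0.23  1.44  0.14  1.13 -1.22]
bot 90 [ 0.81  0.63 -0.59  1.44  0.36  1.18  0.17]
bot -90 [ 0.38  0.59  0.16  1.45 -0.1   1.12 -2.58]
bot 180 [ 0.97  0.73 -0.96  1.44  0.6   1.29  1.54]
trayR 90 [ 0.63  0.62 -0.67  1.83  0.5   0.86 -0.28]
trayR -90 [ 0.13  0.55  0.12  1.84 -0.09  0.75 -2.84]
trayL 90 [ 0.28  0.62 -0.75  1.87  0.55  0.87 -0.74]
trayL -90 [ 0.5   0.82 -1.23  1.86  0.87  1.12  2.08]
```

Run:
```python
from h import *
ctrl.movep([.545,-.027,.2],q(np.pi/2))
im,d,P=look("w1");s=get_state();print(s["time"],np.round(s["tcp_pos"],3),np.round(s["eef_rot"],3))
print(np.nanmin(d),np.nanmax(d), P[200,320])
```

```text
2.9667 [ 0.545 -0.028  0.2  ] [ 0.     0.708  0.706 -0.   ]
0.0 1.4221001 [ 0.54183303 -0.0584039   0.0031894 ]
```

View pics/w1.png

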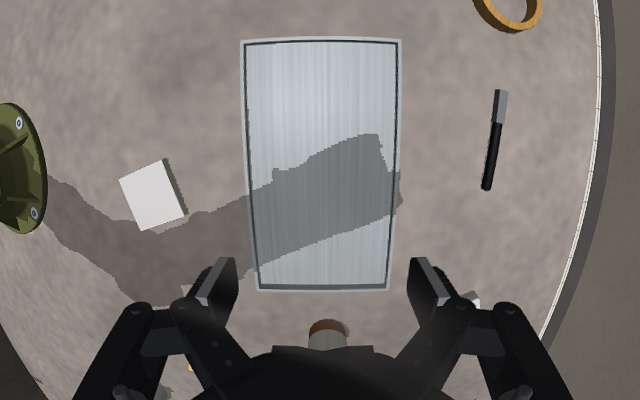

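The tray runs from (241,38) to (401,290) in the wrist picture and lies nearly straight. I'll rectify the view at rim height and fit the rectangle.

```bash
cat >> h.py <<'E'
def wproj(X,tcp):
    c=vision.camera_info("wrist");K=np.array(c["mtx"]);H=np.array(c["hand_eye"]);p,qq=tcp
    X=(np.asarray(X,float)-p)@R(qq);C=(X-H[:3,3])@H[:3,:3]
    rho=np.hypot(C[...,0],C[...,1])+1e-12;th=np.arctan2(rho,C[...,2])
    return np.stack([K[0,2]+K[0,0]*th*C[...,0]/rho,K[1,2]+K[1,1]*th*C[...,1]/rho],-1)
def ortho(im,tcp,cx,cy,z,half=.12,ppm=2.0):
    """rectified picture: columns grow with -y (right), rows with -x (down); ppm px per mm"""
    n=int(half*2*1000*ppm);i=(np.arange(n)+.5)/(ppm*1000)-half
    xx,yy=np.meshgrid(cx-i,cy-i,indexing="ij")
    m=wproj(np.stack([xx,yy,np.full_like(xx,z)],-1),tcp).astype(np.float32)
    return cv2.remap(im,m[...,0],m[...,1],cv2.INTER_LINEAR)
E
python3 - <<'E'
from h import *
s=get_state();tcp=(np.array(s["tcp_pos"]),np.array(s["eef_rot"]))
im=cv2.imread("pics/w1.png");P=np.load("pics/w1.npy")
o=ortho(im,tcp,.545,-.027,.016,.18,2)
cv2.imwrite("pics/o1.png",cv2.resize(o,(600,600)))
print("bench z",np.nanmedian(P[60:120,150:220,2]),"tray floor",np.nanmedian(P[60:120,280:360,2]))
E
```

```text
bench z -0.0008461995033933745 tray floor 0.0031183568919292276
```

View pics/o1.png

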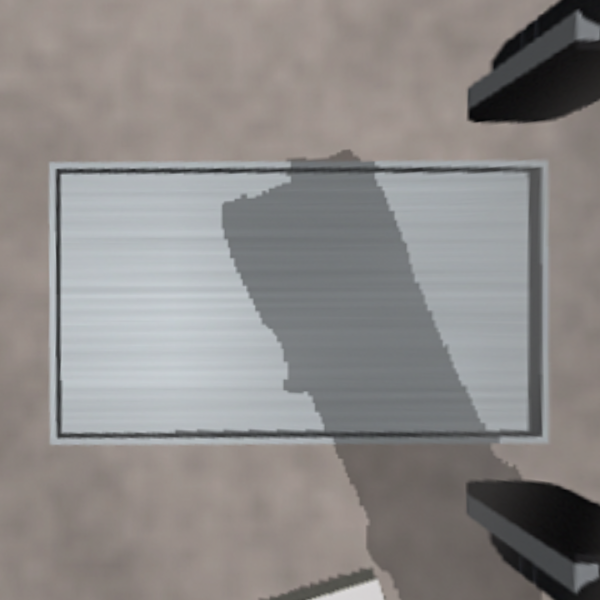

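Run:
```python
from h import *
s=get_state();tcp=(np.array(s["tcp_pos"]),np.array(s["eef_rot"]))
im=cv2.imread("pics/w1.png")
cx,cy=.545,-.027
o=ortho(im,tcp,cx,cy,.016,.18,2).astype(float)
m=((o[...,0]-o[...,2])>-2).astype(np.uint8)
m=cv2.morphologyEx(m,cv2.MORPH_OPEN,np.ones((9,9)))
n,l,st,_=cv2.connectedComponentsWithStats(m);k=l[360,360];k=1+np.argmax(st[1:,4]) if k==0 else k
mm=(l==k).astype(np.uint8);cnt=max(cv2.findContours(mm,cv2.RETR_EXTERNAL,cv2.CHAIN_APPROX_NONE)[0],key=cv2.contourArea)
r=cv2.minAreaRect(cnt);print(st[k],r)
# line fits along each side
p=cnt[:,0,:].astype(float);x0,y0,w,h=st[k,:4]
L=[]
for sel,ax in [((p[:,0]<x0+12)&(p[:,1]>y0+30)&(p[:,1]<y0+h-30),0),((p[:,0]>x0+w-12)&(p[:,1]>y0+30)&(p[:,1]<y0+h-30),0),((p[:,1]<y0+12)&(p[:,0]>x0+30)&(p[:,0]<x0+w-30),1),((p[:,1]>y0+h-12)&(p[:,0]>x0+30)&(p[:,0]<x0+w-30),1)]:
    a=p[sel];t=a[:,1-ax];f=np.polyfit(t,a[:,ax],1)
    for _ in range(5):
        res=abs(a[:,ax]-np.polyval(f,t));g=res<max(1,np.median(res)*2);f=np.polyfit(t[g],a[g,ax],1)
    L.append(np.polyval(f,360));print(np.degrees(np.arctan(f[0])),np.polyval(f,360),g.mean())
print("size",(L[1]-L[0]+1)/2,(L[3]-L[2]+1)/2)
print("center x",cx+.18-((L[2]+L[3])/2+.5)/2000,"y",cy+.18-((L[0]+L[1])/2+.5)/2000)
```

```text
[    59    193    599    341 202596] ((358.1029052734375, 362.8162841796875), (339.03594970703125, 598.5361938476562), 89.82038879394531)
0.21822786369070943 59.454526296800424 1.0
0.14230657401876423 656.83773553963 1.0
-0.2100031681933095 194.00193704953136 1.0
-0.17811202417291183 531.6015826628343 0.9981412639405205
size 299.1916046214148 169.29982280665146
center x 0.5433491200719087 y -0.026323065459107592
```

Tray centre is (0.5433, -0.0263) with yaw about 0.2°, and its fitted size matches 300x170. Next I'll look at the brick.

```bash
cat >> h.py <<'E'
def hover_look(name,p,th,ztop,half=.1):
    ctrl.movep(list(p),q(th));s=get_state();tcp=(np.array(s["tcp_pos"]),np.array(s["eef_rot"]))
    im,d,P=look(name);o=ortho(im,tcp,p[0],p[1],ztop,half,2)
    cv2.imwrite(f"pics/{name}_o.png",o);print("t",s["time"],np.round(s["tcp_pos"],4));return im,d,P,o
def rectfit(o,m,cx,cy,half,ppm=2.0):
    """mask in the ortho picture -> centre x,y, (short,long) mm, long-axis world angle deg"""
    m=cv2.morphologyEx(m.astype(np.uint8),cv2.MORPH_OPEN,np.ones((5,5)))
    n,l,st,c=cv2.connectedComponentsWithStats(m);k=1+np.argmax(st[1:,4])
    cnt=max(cv2.findContours((l==k).astype(np.uint8),cv2.RETR_EXTERNAL,cv2.CHAIN_APPROX_NONE)[0],key=cv2.contourArea)
    (u,v),sz,_=cv2.minAreaRect(cnt);b=cv2.boxPoints(cv2.minAreaRect(cnt))
    e=[b[1]-b[0],b[2]-b[1]];e=max(e,key=np.linalg.norm)
    return cx+half-(v+.5)/(ppm*1000),cy+half-(u+.5)/(ppm*1000),np.sort((np.array(sz)+1)/ppm),np.degrees(np.arctan2(-e[0],-e[1]))%180
E
python3 - <<'E'
from h import *
im,d,P,o=hover_look("w2",(.505,.412,.17),np.radians(167),.025,.12)
m=o.min(2)>130
for t in (110,130,150): print(rectfit(o,o.min(2)>t,.505,.412,.12))
for z in (.012,.018):
    mm=(P[...,2]>z)&(P[...,2]<.03)&(np.hypot(P[...,0]-.505,P[...,1]-.412)<.09)
    pts=(P[mm][:,:2]*1000).astype(np.float32);print(mm.sum(),cv2.minAreaRect(pts),np.percentile(P[mm][:,2],50))
E
```

```text
t 4.5917 [0.5063 0.4104 0.1699]
(0.505, 0.41200000000000003, array([240., 240.]), np.float32(90.0))
(0.505, 0.41200000000000003, array([240., 240.]), np.float32(90.0))
(0.5049746246337891, 0.4139668426513672, array([ 54.44875717, 107.27037048]), np.float32(171.60707))
6080 ((505.85882568359375, 413.9965515136719), (56.063804626464844, 110.23723602294922), 82.0944595336914) 0.02397083831509428
6025 ((505.9934997558594, 413.97784423828125), (56.063804626464844, 109.96528625488281), 82.0944595336914) 0.023979899232449114
```

View pics/w2.png

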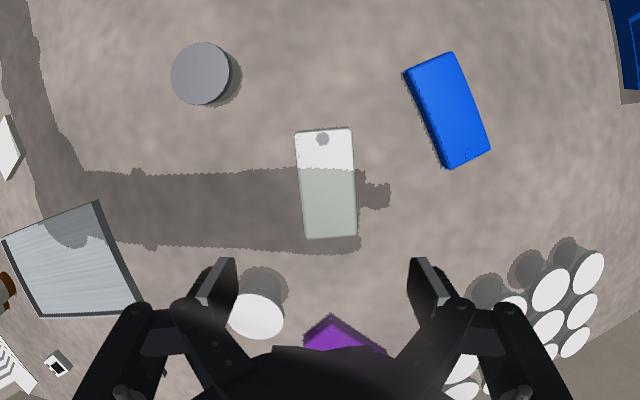

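View pics/w2_o.png

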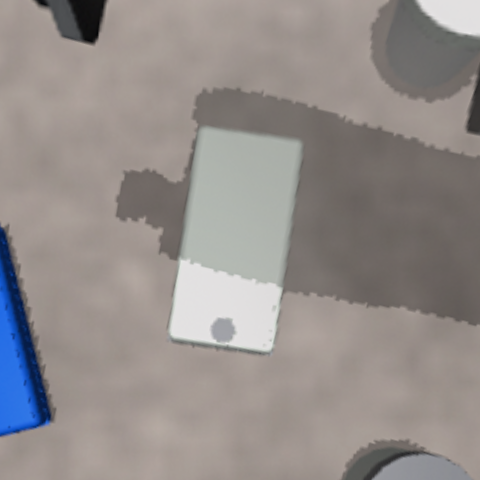

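The brick's pose from depth is (0.506, 0.414), long axis at 172°, size 56x110, and the grey dot is visible. I'll pick and place it.

```bash
cat >> h.py <<'E'
TX,TY,TYAW=.5433,-.0263,.0033
def tw(dx,dy):
    c,s=np.cos(TYAW),np.sin(TYAW);return TX+c*dx-s*dy,TY+s*dx+c*dy
def st(tag):
    s=get_state();print(tag,"t",round(s["time"],2),"tcp",np.round(s["tcp_pos"],4),"w",round(s["width"],4),"F",np.round(s["contact_force"],1));return s
E
python3 - <<'E'
from h import *
th=np.radians(171.9)
ctrl.movep([.506,.414,.06],q(th))
ctrl.movel([.506,.414,.005],max_speed=.1);st("down")
ctrl.close_gripper(50);s=st("grip")
if .05<s["width"]<.06:
    ctrl.movel([.506,.414,.13],max_speed=.2);st("lift")
    x,y=tw(0,0)
    ctrl.movep([x,y,.13],q(np.pi/2+TYAW));s=st("over")
    im,d,P=look("w3")
E
```

```text
down t 5.86 tcp [0.5058 0.4143 0.0049] w 0.0855 F [-0.   0.1  0.2]
grip t 6.26 tcp [0.5063 0.4145 0.006 ] w 0.054 F [-0.9 -0.   5.9]
lift t 7.03 tcp [0.5058 0.413  0.1286] w 0.0538 F [ 0.7 -0.1 -2.9]
over t 8.66 tcp [ 0.5437 -0.0246  0.1302] w 0.0537 F [ 0.1  1.  -1.4]
```

View pics/w3.png

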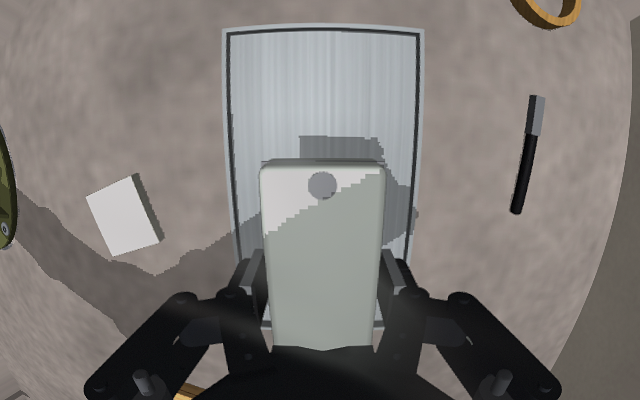

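The picture shows the brick held straight between the pads, with the dot at (322,185) and the tray below. I'll place it.

Run:
```python
from h import *
x,y=tw(0,0)
ctrl.movel([x,y,.03],max_speed=.1);ctrl.pause(.2)
ctrl.movel([x,y,.011],max_speed=.03);ctrl.pause(.3);st("down")
ctrl.ungrasp();ctrl.pause(.2);st("open")
ctrl.movel([x,y,.2],max_speed=.2);ctrl.pause(.3);st("up")
s=get_state();tcp=(np.array(s["tcp_pos"]),np.array(s["eef_rot"]))
im,d,P=look("w4");o=ortho(im,tcp,x,y,.029,.18,2);cv2.imwrite("pics/w4_o.png",cv2.resize(o,(600,600)))
mm=(P[...,2]>.022)&(P[...,2]<.035)&(abs(P[...,0]-x)<.07)&(abs(P[...,1]-y)<.12)
print(mm.sum(),cv2.minAreaRect((P[mm][:,:2]*1000).astype(np.float32)),np.percentile(P[mm][:,2],[5,50,95]))
```

```text
down t 11.14 tcp [ 0.5434 -0.0263  0.0111] w 0.0539 F [ 0.6 -0.4 -1.8]
open t 11.77 tcp [ 0.5433 -0.0263  0.011 ] w 0.0856 F [-0.4 -1.   0.2]
up t 13.16 tcp [ 0.5431 -0.0262  0.1994] w 0.0857 F [0.1 0.2 0.5]
5200 ((542.9160766601562, -27.48320770263672), (55.7523307800293, 110.50672912597656), 0.08346511423587799) [0.02641552 0.02814043 0.02934215]
```

View pics/w4_o.png

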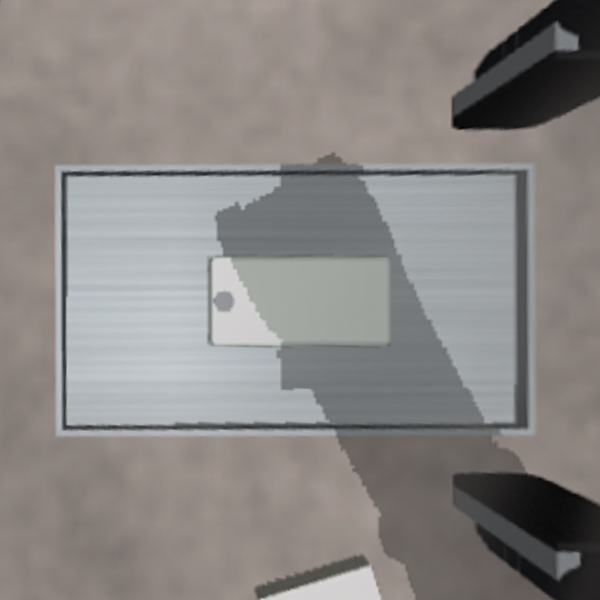

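The brick sits centred: measured (0.543, -0.0275), top at 0.028, aligned with the tray. Now the slide box.

Run:
```python
from h import *
im,d,P,o=hover_look("w5",(.36,-.338,.17),np.radians(-16),.025,.1)
ctrl.pause(.3);im,d,P=look("w5b")
for z in (.012,.018):
    mm=(P[...,2]>z)&(P[...,2]<.03)&(np.hypot(P[...,0]-.36,P[...,1]+.338)<.07)
    print(mm.sum(),cv2.minAreaRect((P[mm][:,:2]*1000).astype(np.float32)),np.percentile(P[mm][:,2],50))
```

```text
t 14.5667 [ 0.3612 -0.3371  0.1702]
2674 ((366.0247802734375, -340.33599853515625), (32.0766487121582, 79.6364517211914), 73.13562774658203) 0.02402961936527684
2653 ((366.02728271484375, -340.31719970703125), (32.062591552734375, 79.62635803222656), 73.17401885986328) 0.02403586211676681
```

View pics/w5b.png

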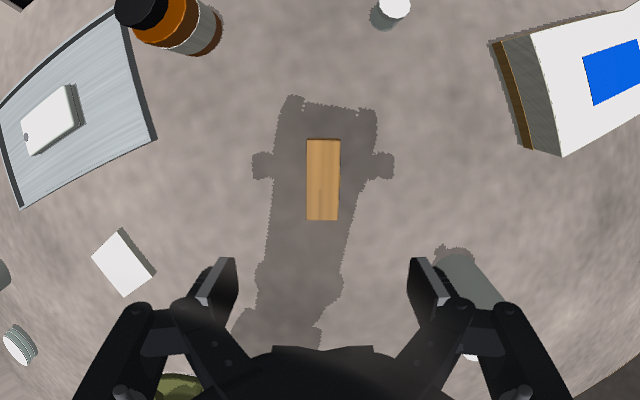

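The box is confirmed: pale wood at (323,180) in the picture, measured 32x80 mm. I'll pick it.

Run:
```python
from h import *
th=np.radians(-16.8);p=[.366,-.3403]
ctrl.movep(p+[.06],q(th))
ctrl.movel(p+[.007],max_speed=.1);ctrl.pause(.2);st("down")
ctrl.close_gripper(40);ctrl.pause(.2);s=st("grip")
if .028<s["width"]<.036:
    ctrl.movel(p+[.15],max_speed=.2);st("lift")
    x,y=.5431,-.0270
    ctrl.movep([x,y,.15],q(np.pi/2+TYAW));ctrl.pause(.3);s=st("over")
    im,d,P=look("w6")
```

```text
down t 16.37 tcp [ 0.3663 -0.3406  0.0077] w 0.0853 F [0.4 0.4 1. ]
grip t 17.11 tcp [ 0.366  -0.3404  0.0072] w 0.0309 F [-1.5  0.7  5.8]
lift t 17.98 tcp [ 0.3653 -0.34    0.149 ] w 0.0314 F [ 0.1  0.4 -1.6]
over t 19.62 tcp [ 0.543  -0.0278  0.15  ] w 0.0312 F [-0.4 -0.7 -1. ]
```

View pics/w6.png

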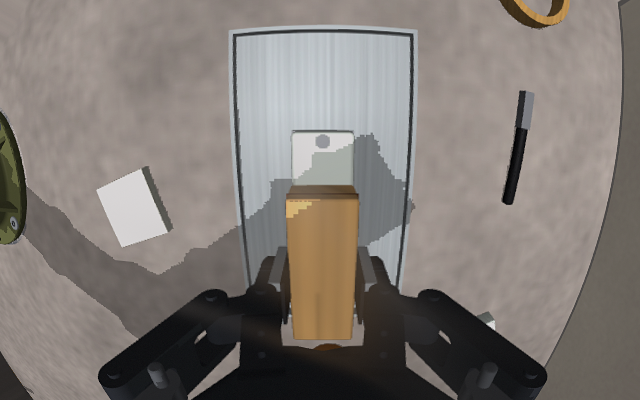

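Run:
```python
from h import *
x,y=.5431,-.0270
ctrl.movel([x,y,.06],max_speed=.1);ctrl.pause(.2)
ctrl.movel([x,y,.039],max_speed=.03);ctrl.pause(.3);s=st("down")
ctrl.movel([x,y,.037],max_speed=.01);ctrl.pause(.3);s=st("down2")
ctrl.ungrasp();ctrl.pause(.2);st("open")
ctrl.movel([x,y,.2],max_speed=.2);ctrl.pause(.3);st("up")
im,d,P=look("w7")
for a,b in ((.022,.035),(.046,.06)):
    mm=(P[...,2]>a)&(P[...,2]<b)&(abs(P[...,0]-x)<.07)&(abs(P[...,1]-y)<.12)
    print(mm.sum(),cv2.minAreaRect((P[mm][:,:2]*1000).astype(np.float32)),np.percentile(P[mm][:,2],[5,50,95]))
```

```text
down t 22.07 tcp [ 0.5432 -0.027   0.0391] w 0.0306 F [-0.1 -0.2 -0.2]
down2 t 22.73 tcp [ 0.5431 -0.027   0.037 ] w 0.031 F [-0.6 -0.7 -1. ]
open t 23.5 tcp [ 0.5431 -0.027   0.037 ] w 0.0851 F [ 0.2  0.5 -0.3]
up t 24.77 tcp [ 0.5428 -0.027   0.1993] w 0.0852 F [ 0.3  0.1 -0.2]
2500 ((542.9373779296875, -27.30301284790039), (55.708892822265625, 109.11213684082031), 0.1322440207004547) [0.02534469 0.02797056 0.02933766]
2650 ((542.7318725585938, -27.586959838867188), (32.036373138427734, 80.47200012207031), 0.23463572561740875) [0.05195307 0.05320124 0.05435765]
```

View pics/w7.png

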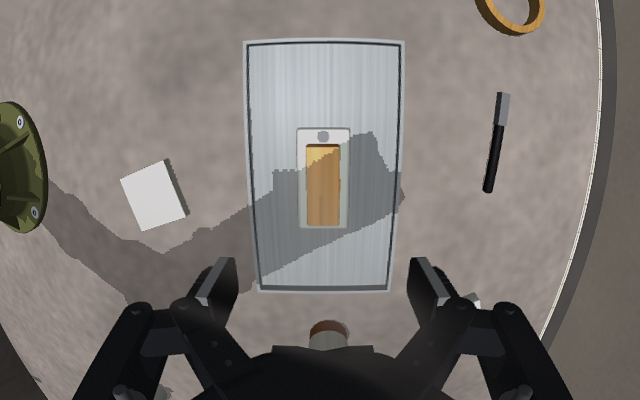

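The box is centred on the brick, and both agree to within 0.3 mm. Now the vial.

```bash
cat >> h.py <<'E'
def capfit(P,c,zlo,zhi,rad=.05):
    mm=(P[...,2]>zlo)&(P[...,2]<zhi)&(np.hypot(P[...,0]-c[0],P[...,1]-c[1])<rad)
    (a,b),r=cv2.minEnclosingCircle((P[mm][:,:2]*1000).astype(np.float32));print("cap",mm.sum(),"c",round(a,1),round(b,1),"d",round(2*r,1),"z",np.round(np.percentile(P[mm][:,2],[5,50,95]),4))
    return a/1000,b/1000
E
python3 - <<'E'
from h import *
ctrl.movep([.5,-.437,.2],q(0));ctrl.pause(.3);st("look")
im,d,P=look("w8");capfit(P,(.503,-.438),.05,.062)
E
```

```text
look t 26.64 tcp [ 0.5004 -0.4363  0.2001] w 0.0854 F [0.4 1.  0.3]
cap 643 c 506.6 -442.7 d 28.7 z [0.0527 0.0541 0.0553]
```

View pics/w8.png

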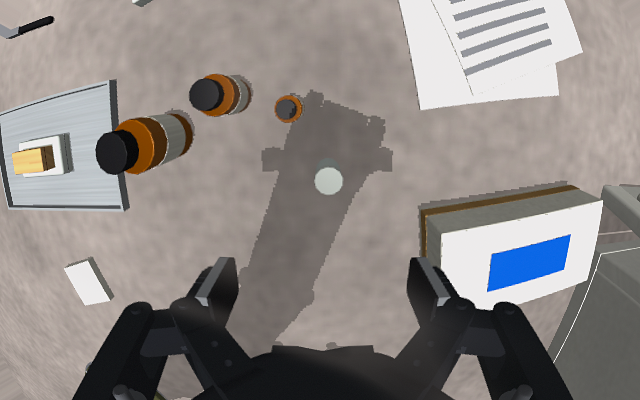

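Run:
```python
from h import *
P=np.load("pics/w8.npy")
mm=(P[...,2]>.03)&(P[...,2]<.25)&(P[...,1]<-.47)&(abs(P[...,0]-.507)<.08);Q=P[mm];print(len(Q),Q[:,1].max() if len(Q) else None,np.percentile(Q[:,2],99) if len(Q) else None, Q[Q[:,1].argmax()])
mm=(P[...,2]>.04)&(P[...,2]<.15)&(np.hypot(P[...,0]-.5066,P[...,1]+.4427)<.1)&(np.hypot(P[...,0]-.5066,P[...,1]+.4427)>.02);Q=P[mm];print(Q[np.hypot(Q[:,0]-.5066,Q[:,1]+.4427).argmin()] if len(Q) else None)
```

```text
12427 -0.4784839859728173 0.24860760367980367 [ 0.50757202 -0.47848399  0.24440369]
[ 0.56414309 -0.41106537  0.04529512]
```

Run:
```python
from h import *
P=np.load("pics/w8.npy")
mm=(P[...,2]>.03)&(P[...,2]<.15)&(P[...,1]<-.47)&(abs(P[...,0]-.507)<.08);mm[250:]=0;Q=P[mm];print(len(Q),Q[Q[:,1].argmax()],np.percentile(Q[:,2],99))
```

```text
9091 [ 0.45951066 -0.55222629  0.03338659] 0.08605376869297104
```

The space is clear: the glove box starts at y<-0.55 and the small bottle is more than 60 mm away. I'll pick the vial.

Run:
```python
from h import *
p=[.5066,-.4427]
ctrl.movel(p+[.08],max_speed=.15)
ctrl.movel(p+[.014],max_speed=.06);ctrl.pause(.2);st("down")
ctrl.close_gripper(25);ctrl.pause(.2);s=st("grip")
if .024<s["width"]<.031:
    ctrl.movel(p+[.04],max_speed=.06);ctrl.movel(p+[.2],max_speed=.15);st("lift")
    ctrl.movep([.5975,-.027,.2],q(TYAW));ctrl.pause(.3);s=st("over")
    im,d,P=look("w9")
```

```text
down t 29.09 tcp [ 0.5067 -0.4428  0.0144] w 0.0851 F [-0.7 -0.3  0.3]
grip t 29.86 tcp [ 0.5066 -0.4427  0.014 ] w 0.0268 F [-0.2  0.1  1. ]
lift t 31.66 tcp [ 0.5061 -0.4425  0.1989] w 0.027 F [-0.5 -0.9 -0. ]
over t 33.52 tcp [ 0.5975 -0.0277  0.1999] w 0.027 F [-0.8 -0.7  0.4]
```

View pics/w9.png

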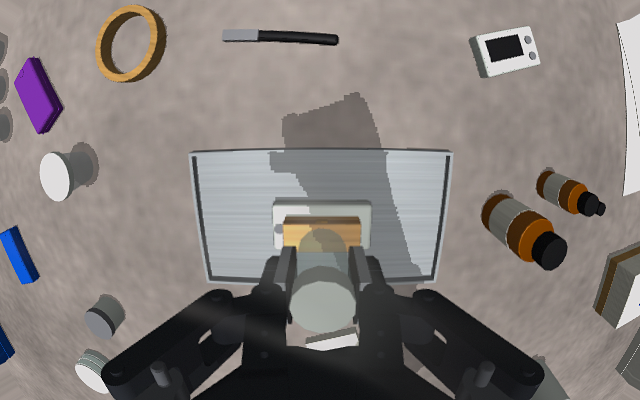

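Run:
```python
from h import *
P=np.load("pics/w9.npy");m=np.zeros(P.shape[:2],bool);m[265:340,285:362]=1
z=P[...,2].copy();z[~m]=np.nan;print(np.nanpercentile(z,[5,50,90]))
mm=m&(abs(P[...,2]-.239)<.004);Q=P[mm];print(len(Q),Q.min(0),Q.max(0))
x,y=.5975,-.027
ctrl.movel([x,y,.08],max_speed=.12);ctrl.pause(.2)
ctrl.movel([x,y,.022],max_speed=.04);ctrl.pause(.3);st("d1")
ctrl.movel([x,y,.019],max_speed=.01);ctrl.pause(.3);st("d2")
```

```text
[-0.00060619  0.23899386  0.24063533]
3581 [ 0.58339559 -0.04385546  0.23500857] [ 0.61197255 -0.01254416  0.24290498]
d1 t 36.83 tcp [ 0.5975 -0.027   0.0221] w 0.0267 F [-0.   0.1 -0. ]
d2 t 37.58 tcp [ 0.5975 -0.027   0.019 ] w 0.0266 F [ 0.1  0.6 -0.8]
```

Run:
```python
from h import *
x,y=.5975,-.027
ctrl.movel([x,y,.0181],max_speed=.01);ctrl.pause(.3);st("d3")
ctrl.ungrasp();ctrl.pause(.2);st("open")
ctrl.movel([x,y,.2],max_speed=.15);ctrl.pause(.2)
im,d,P=look("w10");capfit(P,(x,y),.055,.066,.03)
mm=(P[...,2]>.046)&(P[...,2]<.06)&(abs(P[...,0]-.543)<.025)&(abs(P[...,1]-y)<.06)
print(cv2.minAreaRect((P[mm][:,:2]*1000).astype(np.float32)))
# jar
ctrl.movep([.365,.325,.2],q(np.pi/2));ctrl.pause(.3);st("look")
im,d,P=look("w11");capfit(P,(.368,.326),.042,.055)
```

```text
d3 t 38.12 tcp [ 0.5975 -0.027   0.0181] w 0.0272 F [ 0.7  0.3 -0.4]
open t 38.92 tcp [ 0.5975 -0.027   0.0181] w 0.0855 F [-0.  -0.8  0.1]
cap 645 c 597.2 -27.0 d 28.4 z [0.0568 0.0581 0.0592]
((543.7320556640625, -27.832195281982422), (80.14270782470703, 33.040767669677734), 89.87349700927734)
look t 42.4 tcp [0.3654 0.3246 0.1999] w 0.0855 F [-0.4  0.6 -1. ]
cap 2604 c 371.7 329.2 d 58.5 z [0.0459 0.0472 0.0483]
```

View pics/w10.png

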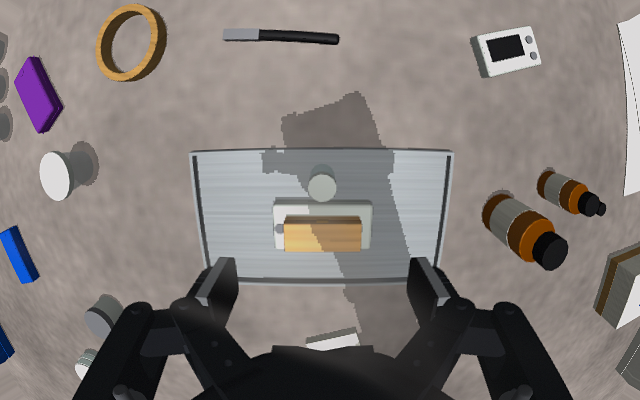

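View pics/w11.png

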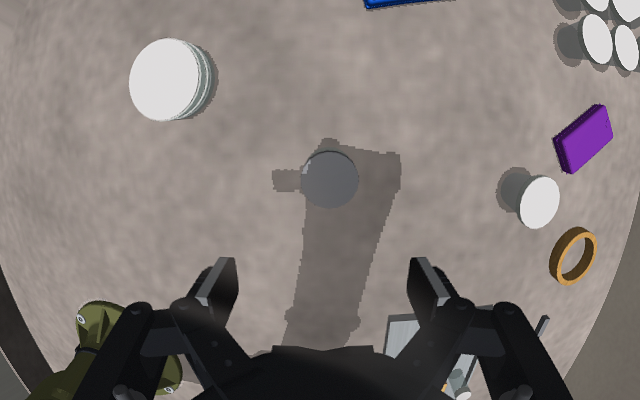

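The vial stands at (0.597, -0.027) with its top at 0.058, upright. The grey-lidded jar is at (0.372, 0.329), 58.5 mm across. I'll pick it.

Run:
```python
from h import *
p=[.3717,.3292]
ctrl.movel(p+[.08],max_speed=.15)
ctrl.movel(p+[.018],max_speed=.06);ctrl.pause(.2);st("down")
ctrl.close_gripper(35);ctrl.pause(.2);s=st("grip")
if .05<s["width"]<.061:
    ctrl.movel(p+[.04],max_speed=.06);ctrl.movel(p+[.2],max_speed=.15);st("lift")
    ctrl.movep([.5436,-.1273,.2],q(np.pi/2+TYAW));ctrl.pause(.3);s=st("over")
    im,d,P=look("w12")
```

```text
down t 44.78 tcp [0.3719 0.3292 0.0183] w 0.0854 F [ 0.1 -0.4 -0.4]
grip t 45.37 tcp [0.3718 0.3292 0.0184] w 0.057 F [-0.2 -0.4  5.6]
lift t 47.1 tcp [0.3714 0.3287 0.1992] w 0.0567 F [-1.4  0.4 -1.2]
over t 49.17 tcp [ 0.5437 -0.1266  0.2001] w 0.0565 F [ 0.3 -0.5 -1.8]
```

View pics/w12.png

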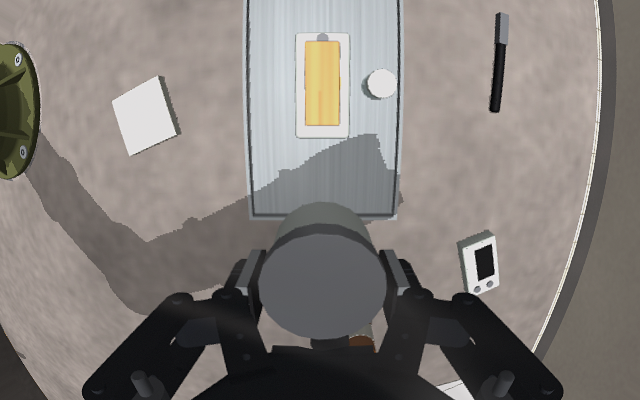

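Run:
```python
from h import *
P=np.load("pics/w12.npy");m=np.zeros(P.shape[:2],bool);m[245:330,265:380]=1
zz=np.nanmedian(P[m][:,2]);mm=m&(abs(P[...,2]-zz)<.006);Q=P[mm]
A=np.c_[Q[:,:2]-Q[:,:2].mean(0),np.ones(len(Q))];f=np.linalg.lstsq(A,Q[:,2],rcond=None)[0];print(zz,len(Q),"tilt deg",np.degrees(f[:2]),Q.min(0),Q.max(0))
x,y=.5436,-.1273
ctrl.movel([x,y,.08],max_speed=.12);ctrl.pause(.2)
ctrl.movel([x,y,.025],max_speed=.04);ctrl.pause(.3);st("d1")
ctrl.movel([x,y,.0223],max_speed=.01);ctrl.pause(.3);st("d2")
```

```text
0.22885175677784406 9257 tilt deg [-0.01742988 -0.20006153] [ 0.51695264 -0.14935427  0.22285954] [ 0.56957645 -0.10235429  0.2309358 ]
d1 t 52.4 tcp [ 0.5437 -0.1274  0.0251] w 0.0568 F [ 0.2  0.4 -1.4]
d2 t 53.12 tcp [ 0.5437 -0.1273  0.0224] w 0.0569 F [-0.9  0.2  3.2]
```

Run:
```python
from h import *
x,y=.5436,-.1273
ctrl.ungrasp();ctrl.pause(.2);st("open")
ctrl.movel([x,y,.2],max_speed=.15);ctrl.pause(.2)
im,d,P=look("w13");capfit(P,(x,y),.046,.058,.04)
ctrl.movep([.57,-.325,.22],q(np.pi/2));ctrl.pause(.3);st("look")
im,d,P=look("w14");capfit(P,(.578,-.326),.088,.1,.035)
capfit(P,(.54,-.248),.11,.14,.04)
capfit(P,(.57,-.395),.05,.08,.025)
```

```text
open t 53.72 tcp [ 0.5436 -0.1273  0.0223] w 0.0855 F [ 0.2 -0.7  0.1]
cap 2652 c 542.9 -127.2 d 58.5 z [0.05   0.0512 0.0524]
look t 56.42 tcp [ 0.5703 -0.3238  0.2203] w 0.0852 F [-0.5 -0.9 -0.2]
cap 698 c 591.4 -338.3 d 28.5 z [0.0919 0.0942 0.0954]
cap 1759 c 550.8 -259.3 d 37.3 z [0.1242 0.1255 0.1266]
cap 301 c 575.1 -402.6 d 20.7 z [0.0505 0.0626 0.0639]
```

View pics/w13.png

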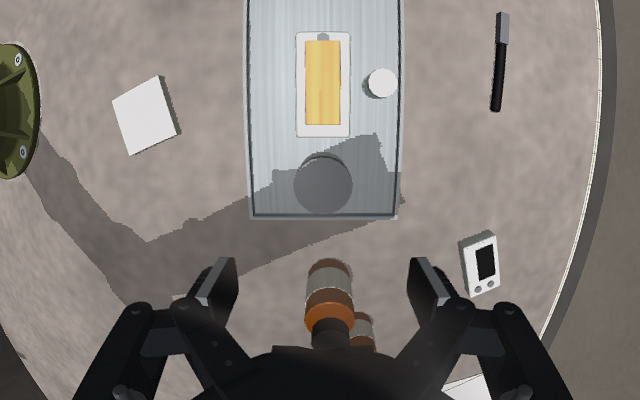

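View pics/w14.png

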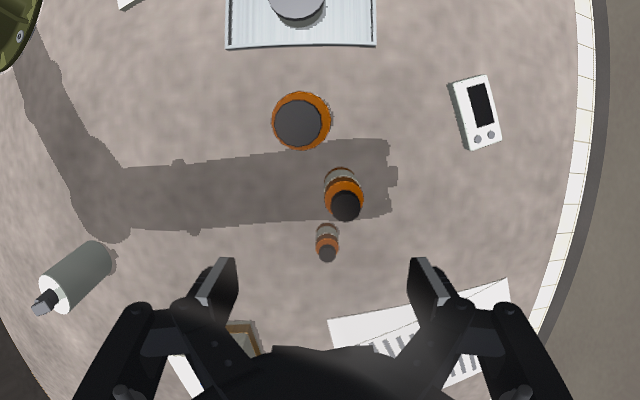

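The jar is at (0.543, -0.127), lid flat at 0.051. The middle bottle at (345,200) has its cap top at 0.0945 and a 28.5 mm cap, so it is the 95 mm one; the others measure 126 mm and 63 mm. I'll pick it with the jaws clear of its neighbours.

Run:
```python
from h import *
p=[.5914,-.3383];th=np.radians(75)
ctrl.movep(p+[.17],q(th))
ctrl.movel(p+[.10],max_speed=.1);ctrl.pause(.1)
ctrl.movel(p+[.035],max_speed=.06);ctrl.pause(.2);st("down")
ctrl.close_gripper(40);ctrl.pause(.2);s=st("grip")
if .036<s["width"]<.043:
    ctrl.movel(p+[.06],max_speed=.06);ctrl.movel(p+[.23],max_speed=.15);st("lift")
    im,d,P=look("w15")
```

```text
down t 59.19 tcp [ 0.5916 -0.3384  0.0354] w 0.0856 F [0.6 0.4 0.6]
grip t 59.88 tcp [ 0.5915 -0.3383  0.0352] w 0.0389 F [0.1 0.3 3. ]
lift t 61.73 tcp [ 0.5909 -0.3383  0.2289] w 0.0389 F [ 0.   0.3 -1.6]
```

View pics/w15.png

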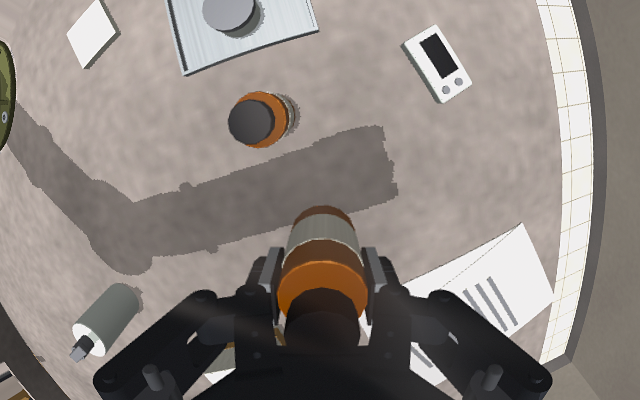

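Run:
```python
from h import *
x,y=.543,.0737
ctrl.movep([x,y,.22],q(np.pi/2+TYAW));ctrl.pause(.3);st("over")
ctrl.movel([x,y,.08],max_speed=.12);ctrl.pause(.2)
ctrl.movel([x,y,.042],max_speed=.04);ctrl.pause(.3);st("d1")
ctrl.movel([x,y,.0393],max_speed=.01);ctrl.pause(.3);st("d2")
```

```text
over t 63.62 tcp [0.5432 0.0731 0.2199] w 0.0392 F [-0.   0.7 -0.8]
d1 t 66.53 tcp [0.5431 0.0737 0.0421] w 0.0388 F [-1.2 -0.1 -1.3]
d2 t 67.25 tcp [0.543  0.0737 0.0393] w 0.0393 F [ 0.2  0.1 -1.6]
```

Run:
```python
from h import *
x,y=.543,.0737
ctrl.movel([x,y,.0385],max_speed=.01);ctrl.pause(.3);st("d3")
ctrl.ungrasp();ctrl.pause(.2);st("open")
ctrl.movel([x,y,.14],max_speed=.12);ctrl.movel([x,y,.22],max_speed=.2)
ctrl.movep([.52,-.03,.3],q(np.pi/2));ctrl.pause(.4);st("up")
s=get_state();tcp=(np.array(s["tcp_pos"]),np.array(s["eef_rot"]))
im,d,P=look("w16")
capfit(P,(.543,.0737),.09,.105,.03)
capfit(P,(.543,-.127),.046,.058,.04)
capfit(P,(.597,-.027),.055,.066,.025)
for a,b in ((.022,.035),(.046,.06)):
    mm=(P[...,2]>a)&(P[...,2]<b)&(abs(P[...,0]-.543)<.035)&(abs(P[...,1]+.027)<.058)
    print(cv2.minAreaRect((P[mm][:,:2]*1000).astype(np.float32)),np.percentile(P[mm][:,2],[5,50,95]))
o=ortho(im,tcp,TX,TY,.004,.18,2);cv2.imwrite("pics/w16_o.png",cv2.resize(o,(600,600)))
o=ortho(im,tcp,TX,TY,.016,.18,2).astype(float);m=((o[...,0]-o[...,2])>-2).astype(np.uint8)
vision.grab_frame("scene");t,_=vision.grab_frame("scene");cv2.imwrite("pics/s2.png",t)
```

```text
d3 t 67.8 tcp [0.5431 0.0738 0.0391] w 0.0391 F [-1.  -1.5  6. ]
open t 68.53 tcp [0.543  0.0737 0.0385] w 0.0854 F [ 0.1 -0.1 -0.3]
up t 71.06 tcp [ 0.5199 -0.0293  0.2997] w 0.0854 F [-0.1 -1.2  1.1]
cap 486 c 542.6 72.8 d 27.9 z [0.0965 0.098  0.0992]
cap 1270 c 543.1 -127.5 d 59.7 z [0.0497 0.0513 0.0526]
cap 352 c 597.1 -27.6 d 28.9 z [0.0566 0.0582 0.0595]
((542.4049682617188, -26.90524673461914), (109.15477752685547, 55.169002532958984), 89.92142486572266) [0.02482996 0.027989   0.02946876]
((542.584228515625, -27.355422973632812), (33.13770294189453, 79.85690307617188), 1.0207626819610596) [0.0515957  0.0531691  0.05441755]
```

View pics/w16_o.png

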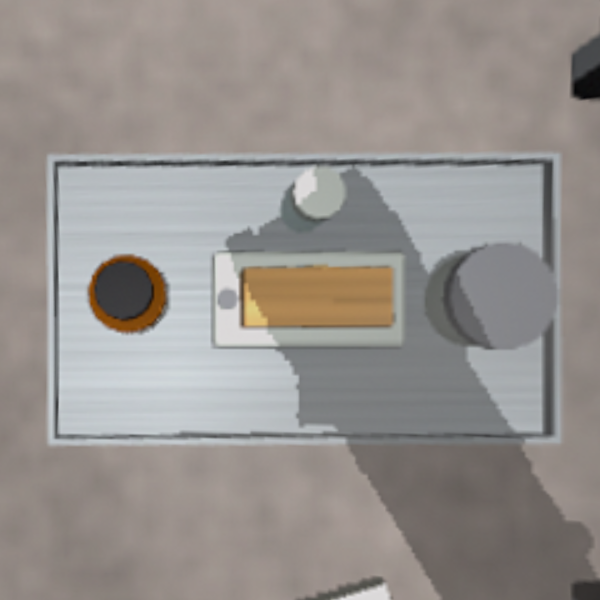

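View pics/s2.png

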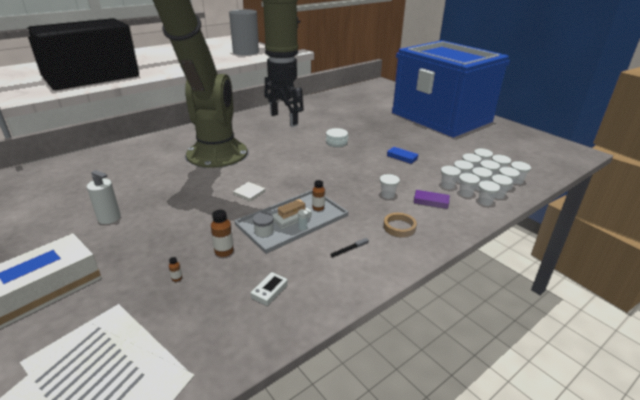

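View pics/w16.png

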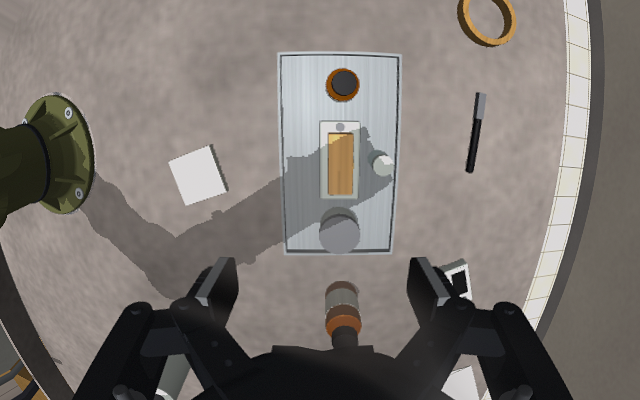

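The last pictures show the layout as asked: everything upright, jar at the thermometer end, bottle at the other end, and the gripper clear of everything. I'm handing it in.

Run:
```python
from h import *
print(ticket.close_job(),get_state()["time"])
```

```text
the job is handed in; nothing more can be done
the job is handed in; nothing more can be done
```

The set is laid out on the tray and the job was handed in after about 71 s. I placed the things in the order asked: brick, slide box, vial, jar, bottle.

My last wrist-camera check put every centre within about 1 mm of its target:

| Thing | Measured centre (x, y), m | Target (x, y), m |
|---|---|---|
| Brick | 0.542, -0.027 | 0.543, -0.026 |
| Slide box | 0.543, -0.027 | 0.543, -0.027 |
| Vial | 0.597, -0.028 | 0.5975, -0.027 |
| Jar (thermometer end) | 0.543, -0.1275 | 0.544, -0.127 |
| Bottle (other end) | 0.543, 0.073 | 0.543, 0.074 |

- **Upright:** the tops of the jar, bottle and vial were at the heights expected for standing on the tray floor.
- **Right things:** the bottle's measured height and cap fit the 95 mm size; the other two measured about 126 and 63 mm. The brick is the white one with the grey dot.
- **Disagreements:** the slide-box network pointed at the marker, so I found the box by its look and size instead. That final, higher view measured the slide box turned by 1°. The closer look right after placing it showed 0.2°, so I left it.
- **Left alone:** the marker, tape roll and stray cup were not touched. In the last scene picture they stand where they were.

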